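Fit the analyser's wash filter in its bayonet socket

ROBOT

A 6-joint arm with a two-finger parallel gripper is mounted at the origin on the work surface. World frame = base frame: x ahead of the robot, y to its left, z up, the work surface at z = 0. Lengths are in m, angles in degrees, forces in N, time in s.
With the tool pointing down it reaches from about 0.25 to 0.725 m from the base axis. Payload 4 kg.
Tool frame: the origin (TCP) lies on the centre line of the jaws, within the pads' length; the fingertips stand 25 mm ahead of it and the grasp point (between the pads) lies 6 mm ahead of it (arm.finger_overhang is the distance from the TCP to the fingertips, in m); z points along the fingers, y is the line along which they close (so a half turn about z gives the same grasp; the last joint's range is limited). The gripper opens to 85 mm and grips with 20 to 120 N. Pads are 22 mm wide; open, the fingers measure 114 mm over their backs; the gripper's body (76 mm by 85 mm) begins 54 mm behind the grasp point. The pads swing forward as they close: fully open they stand 13 mm farther back than shut.
Start: joints at [64.343, 13.785, 0.286, 76.501, 0, 90], TCP at [0.216, 0.451, 0.256] pointing down, gripper open.
Joint ranges: [-155.79, 155.79], [-60.16, 107.12], [-62.33, 73.08], [-114, 123.19], [-81.49, 82.49], [-180, 180]. Speed limits (degrees/s): [159.86, 159.86, 180, 180, 180, 180].

INTERFACE

Orientations are given as [roll, pitch, yaw] about the fixed x, y, z axes, in that order (R = Rz(yaw) Ry(pitch) Rx(roll)).
In Python, from station import arm gives the robot as it stands.
- The arm moves only by the shell command python3 -m handwheel 'ROWS' [FORCE]. ROWS is JSON, a list of rows, each a list of 7 numbers: the shift along the tool's x, y, z scaled (see below), then the turn, a rotation vector about the tool's x, y, z scaled (see below), then the opening, from -1 (shut) to 1 (fully open). A call has 1 to 12 rows; each row is the pose to reach, as a shift and turn from the pose commanded when the call began, along the tool's axes at that moment, turning the shorter way round; what a row does not reach only later rows make up. The controller multiplies each number of a shift by 0.4 m and each number of a turn by 360 degrees. A row lasts 1/12 s, in which the tool goes at most 41.7 mm and 7.16 degrees, less where a joint would pass 70% of its speed; a pose out of reach is approached as far as the arm can. A call with a number of a shift or a turn outside -1 to 1 is refused whole. A call with a gripper value outside its range is refused whole. The fingers move at their own pace and stop on an object; FORCE is the grip in N (left out, the last holds). Time passes only in rows, so rows that repeat a pose let the fingers close. It gives the time, the measured TCP pose, the force, the opening and the grip force at its end, in the units of the state.
- arm.sense(): the state, without advancing time (a new reading comes with each control period).
- arm.snapshot(name): name is "side" or "top"; returns the picture (384x512x3 uint8, blue, green, red); there is no depth.
- arm.camera_params(name): a dict with "fx", "fy", "cx", "cy" (pixels), "k1" (the pictures are not rectified: a ray, as slopes to the right and down, at radius r is drawn at 1 + k1 r^2 times it, then the intrinsics apply), "rvec" (rotation vector, rad) and "tvec" (3), from world to camera coordinates, as OpenCV has them. Camera axes: x right, y down, z forward; pixel columns grow to the right and rows downward; lengths in m; the calibration is good to about 2 mm. A picture is of the moment at which its call begins. camera_params takes no time and is no camera call.
- arm.hand_in(): hands the job in; it is judged then, once.
The state is a dict: "time": time; "qpos": joint angles; "qd": joint speeds; "tau": joint torques, N m; "eef_pos": TCP position; "tool_rot": TCP orientation; "contact_force": force on the tool from outside, world axes, zero at the start; "moment": the same for the moment, N m; "gripper_width": opening from 0.0 (shut) to 1.0 (fully open); "finger_force": force on a finger pad.
Only numpy, scipy, OpenCV 4.12 (cv2) and the standard library are available. Lean on these libraries where they do the work, as an engineer would, in place of code of your own. Each camera call takes 0.05 s, during which the arm holds its last target. There are 200 camera calls.

TASK

Fit the new blue filter cartridge into the round socket of the filter station: enter its two yellow lugs through the two slots, push it down against the spring, turn it a quarter turn clockwise (seen from above) and let go, so that it springs up and sits locked, upright, with its lugs at the green marks. Leave the old grey cartridge and the other things on the bench where they are.

Things in the scene. Friction and masses are not known exactly. Their poses are not given: they have to be found in the camera images.
- cartridge: new filter cartridge, blue, standing upright and loose on the bench, 73 mm high, about 0.12 kg. Origin at the centre of its underside, z up. Nose tapers from 28 mm diameter at the underside to 40 mm at 8 mm up; round body, 42 mm diameter, up to 40 mm. A half turn about z gives the same part.
- cartridge_grip (a point): point on the cartridge's axis, 62 mm above its underside, in the grip bar on its top: bar 40 mm long (cartridge x), 18 mm wide (y: pinch it across this), from 40 to 73 mm up. Axes as the cartridge
- lug (a point): one of the cartridge's two yellow lugs: they stick out of the body along its +x and -x to 30 mm from the axis, each 10 mm wide, 8 to 16 mm above the underside. This point: middle of the +x lug, 26 mm from the axis
- station: filter station, fixed: white deck 150 x 130 x 20 mm with a grey round collar, 78 mm across, its top 80 mm above the bench. Origin on the bench, on the socket's axis, z up. A low grey bar (16 mm above the deck) runs along the deck's +x edge. A steel lip, 12 mm thick, closes the collar's mouth to a 47 mm bore, with two slots and two seats for the lugs.
- socket_mouth (a point): centre of the mouth at the collar's top, axes as the station. The cartridge rests on the spring plate with its underside 12 mm below this, lugs in the slots; it can turn when 28 to 34 mm below (34 is the bottom stop, 31 is best); locked, it sits 23 mm below
- slot (a point): middle of the slot at the station's +x, at the collar's top, 28 mm from the axis; its twin is at -x; yellow marks on the rim. Each is 17 mm wide at the bore and wider outward, and reaches 33 mm from the axis
- seat (a point): above the seat at the station's +y, at the collar's top, 28 mm from the axis; its twin is at -y; green marks on the rim. Here the lip's underside is cut away (7 mm thick) and a lug snaps up on release if turned 90 degrees, give or take 6. Lugs turn only clockwise from the slots; stops end the turn about 7 degrees past the seats
- plunger (a joint): travel in m of the spring plate in the socket: 0 up (12 mm below the collar's top), 0.022 fully down. It pushes up with 3 N at 0, 8 N with the cartridge locked (0.011), 13 N fully down; it must pass 0.016 for the lugs to clear the lip
- used_cartridge: the old cartridge: same shape and size as the new one, but grey with a black grip; bystander. Origin at the centre of its underside
- vial_rack: white rack 70 x 190 x 45 mm with small coloured-cap vials to 80 mm high; bystander. Origin under its centre
- tube_block: low blue block 80 x 130 x 35 mm with small holes and two white stubs; bystander. Origin under its centre
- specimen_jar: clear jar, yellow cap, 64 mm across, 75 mm high; bystander. Origin under its centre
- tip_box: green box with white lid 85 x 125 x 70 mm; bystander. Origin under its centre
- pot: white pot with red cap, 48 mm across, 64 mm high; bystander. Origin under its centre
Mind the look-alikes: they are no part of the job. What is shaped like the cartridge but orange is not meant.

How it is judged (in metres and radians):
On the way:
1. the cartridge is pushed in through the slots against the spring (value of joint plunger above 0.0145 m and horizontal distance between cartridge and socket_mouth below 0.005 m and angle between the x axis of cartridge and the x axis of station, either way round below 0.4 rad).
At the end, for the whole second after the job is handed in: The blue cartridge is at rest in the socket, on its axis within 4 mm, upright within 0.1 rad, lugs in line with the green marks (station y) within 0.2 rad, and sprung up into the seats: its underside 20.5 to 25.5 mm below the collar's top (z of cartridge in the frame of socket_mouth between -0.0255 and -0.0205 m and horizontal distance between cartridge and socket_mouth below 0.004 m and angle between the x axis of cartridge and the y axis of station, either way round below 0.2 rad and angle between cartridge's own z axis and vertical below 0.1 rad and linear speed of cartridge below 0.02 m/s); the robot touches nothing.
It fails at once if the old cartridge or another loose thing on the bench is moved more than 40 mm (distance of any of used_cartridge, vial_rack, tube_block, specimen_jar, tip_box, pot from where it was at the start of the episode above 0.04 m).
It also fails if it takes over 51 s, if anything falls off the work surface, if the arm or the gripper's body presses on something with over 40 N, if the wrist force passes 120 N, or if a joint passes its speed limit or range.

## Working session

There is one attempt and no reset: what is moved stays moved. The work goes in short steps, Python scripts to look and compute and a shell command to move; the robot and the scene stay as the last step left them, time stands still between calls to the robot, and variables do not carry over. Pictures are saved under pics/ and viewed, at most 10 in all, crops included, and the job is handed in when it is done.

```bash
mkdir -p pics; ls; python3 - <<'E'
from station import arm
import cv2
for n in("side","top"):
    cv2.imwrite(f"pics/{n}0.png",arm.snapshot(n)); print(n,arm.camera_params(n))
print(arm.sense())
E
```

```text
pics
side {'fx': 415.97053489658924, 'fy': 415.97053489658924, 'cx': 261.09499898802727, 'cy': 199.11284154318085, 'k1': 0.009916242282204652, 'rvec': array([ 2.27514327, -0.64630094,  0.25264776]), 'tvec': array([-0.49693244,  0.25861471,  1.02538307])}
top {'fx': 394.7011863030444, 'fy': 394.7011863030444, 'cx': 251.9115816239417, 'cy': 191.75309347204276, 'k1': -0.05254731189191872, 'rvec': array([ 2.1437464 , -2.09933153,  0.20811814]), 'tvec': array([0.00902612, 0.60021509, 1.28242165])}
{'time': 0.1, 'qpos': array([ 6.43428365e+01,  1.38285357e+01,  2.20719128e-01,  7.65012450e+01,
       -7.17229848e-04,  8.99990703e+01]), 'qd': array([ 0.02141402, -0.04663432,  0.28742687, -0.00920897, -0.07549852,
       -0.04544675]), 'tau': array([ 9.12852938e-04, -3.73137939e+01,  2.53009558e+01,  1.08462412e-02,
        9.77507875e-05,  6.36017703e-06]), 'eef_pos': array([0.21627019, 0.45022934, 0.25549148]), 'tool_rot': array([-1.79890938e+02,  7.15458864e-04,  1.54343768e+02]), 'contact_force': array([-0.00810613,  0.21811917, -0.99885231]), 'moment': array([-0.00922172, -0.03372804, -0.026331  ]), 'finger_force': 0.0, 'gripper_width': 0.9988687674383767}
```

View pics/side0.png

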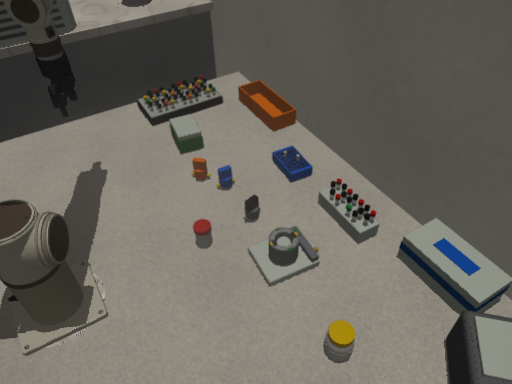

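View pics/top0.png

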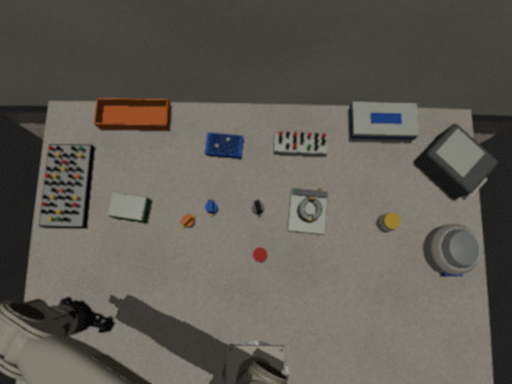

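The side view shows the blue cartridge at (225,177), the grey one at (252,207), the orange one at (200,168) and the station collar at (284,245). In the top view blue is at (211,207), grey at (258,207), the collar at (310,209) and the deck bar at (312,192). Next I'll enlarge both and measure.

```bash
cat > h.py <<'E'
import numpy as np, cv2
from station import arm
def cam(n):
    p=arm.camera_params(n); K=np.array([[p['fx'],0,p['cx']],[0,p['fy'],p['cy']],[0,0,1]])
    R=cv2.Rodrigues(p['rvec'])[0]; t=np.array(p['tvec']); return K,p['k1'],R,t
def ray(n,uv):
    K,k,R,t=cam(n)
    d=cv2.undistortPoints(np.array(uv,float).reshape(-1,1,2),K,np.array([k,0,0,0.]))[0,0]
    return -R.T@t, R.T@np.array([d[0],d[1],1])
def plane(n,uv,z):
    c,d=ray(n,uv); return c+d*(z-c[2])/d[2]
def tri(a,b):
    (c1,d1),(c2,d2)=ray("side",a),ray("top",b)
    s=np.linalg.lstsq(np.c_[d1,-d2],c2-c1,rcond=None)[0]
    p,q=c1+s[0]*d1,c2+s[1]*d2; return (p+q)/2,np.linalg.norm(p-q)
def proj(n,X):
    K,k,R,t=cam(n)
    return cv2.projectPoints(np.array(X,float).reshape(-1,1,3),cv2.Rodrigues(R)[0],t,K,np.array([k,0,0,0.]))[0][:,0]
def mask(im,lo,hi,box):
    h=cv2.cvtColor(im,cv2.COLOR_BGR2HSV); m=cv2.inRange(h,np.array(lo),np.array(hi))
    o=np.zeros_like(m); x0,y0,x1,y1=box; o[y0:y1,x0:x1]=m[y0:y1,x0:x1]; return o
E
python3 - <<'E'
import cv2,numpy as np
from h import *
s=cv2.imread("pics/side0.png");t=cv2.imread("pics/top0.png")
r=lambda im,x,y,w,h,f:cv2.resize(im[y:y+h,x:x+w],None,fx=f,fy=f,interpolation=cv2.INTER_CUBIC)
a=np.hstack([r(s,205,155,40,40,7),r(s,240,215,86,65,4)[:280].repeat(1,0) if 0 else cv2.resize(r(s,245,220,80,60,5),(400,280))])
b=np.hstack([r(t,191,187,40,40,7),cv2.resize(r(t,280,180,57,40,7),(400,280))])
cv2.imwrite("pics/crop0.png",np.vstack([a,b]))
for n,im,bb,yb,gb in(("side",s,(212,160,240,192),(212,160,240,192),(262,222,325,265)),("top",t,(200,195,225,220),(200,195,225,220),(290,190,330,225))):
    for nm,lo,hi,box in(("blue",(100,100,40),(130,255,255),bb),("lug",(15,100,80),(35,255,255),yb),("yel",(15,90,80),(35,255,255),gb),("grn",(36,60,50),(85,255,255),gb)):
        m=mask(im,lo,hi,box); k,l,st,c=cv2.connectedComponentsWithStats(m)
        print(n,nm,[(st[i].tolist(),c[i].round(1).tolist()) for i in range(1,k)])
print(plane("top",(310,209),.08),plane("top",(211,207),.05))
E
```

```text
side blue [([218, 165, 13, 7, 50], [224.0, 168.3]), ([221, 176, 11, 5, 32], [226.3, 178.6])]
side lug [([232, 178, 3, 4, 8], [233.0, 179.5]), ([217, 183, 3, 4, 10], [218.2, 184.5])]
side yel [([294, 231, 5, 5, 14], [295.8, 233.2]), ([269, 241, 5, 5, 14], [270.9, 243.2]), ([312, 247, 6, 5, 18], [315.1, 248.8])]
side grn [([275, 228, 4, 2, 6], [276.8, 228.7]), ([294, 228, 3, 3, 9], [295.0, 229.0]), ([288, 247, 5, 3, 10], [290.3, 248.2])]
top blue [([206, 200, 11, 13, 109], [211.0, 206.5])]
top lug [([210, 214, 3, 3, 7], [211.0, 214.7])]
top yel [([319, 190, 3, 2, 5], [319.8, 190.4]), ([310, 196, 3, 3, 8], [311.1, 197.1]), ([308, 218, 4, 3, 9], [309.4, 219.3])]
top grn [([296, 190, 3, 3, 7], [297.0, 190.7]), ([299, 206, 2, 3, 4], [299.2, 207.0]), ([321, 209, 1, 1, 1], [321.0, 209.0])]
[ 0.54144294 -0.17223327  0.08      ] [0.54580111 0.15921198 0.05      ]
```

View pics/crop0.png

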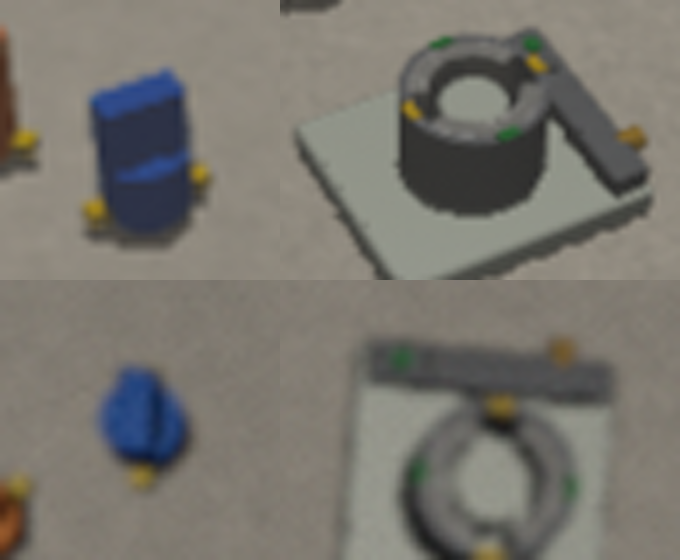

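The crop shows the blue cartridge's lugs at side (233,179) and (218,184). The collar has yellow slot marks and green seat marks, and the slot axis runs roughly along world x, towards the bar. Now I'll compute the poses.

```bash
cat >> h.py <<'E'
def ang(a,b): v=a-b; return np.degrees(np.arctan2(v[1],v[0]))
E
python3 - <<'E'
from h import *
np.set_printoptions(precision=4,suppress=True)
Y1,e1=tri((295.8,233.2),(311.1,197.1));Y2,e2=tri((270.9,243.2),(309.4,219.3));G1,e3=tri((276.8,228.7),(299.2,207));G2,e4=tri((290.3,248.2),(321,209))
print(Y1,e1,Y2,e2,G1,e3,G2,e4)
for n,a,b,g,h in(("side",(295.8,233.2),(270.9,243.2),(276.8,228.7),(290.3,248.2)),("top",(311.1,197.1),(309.4,219.3),(299.2,207),(321,209))):
    P=[plane(n,q,.08) for q in(a,b,g,h)]
    print(n,"ctr",(P[0]+P[1])/2,(P[2]+P[3])/2,"yaw",ang(P[0],P[1]),ang(P[2],P[3])-90,[np.linalg.norm(P[0]-P[1])])
a,b=plane("side",(233,179.5),.012),plane("side",(218.2,184.5),.012)
print("lugs side",a,b,(a+b)/2,ang(a,b),np.linalg.norm(a-b)); print("lug top",plane("top",(211,214.7),.012))
print("bar side@73",plane("side",(224,168.3),.073)); print("blob top@73/50",plane("top",(211,206.5),.06))
# brighter bar-top mask in top view
im=cv2.imread("pics/top0.png"); h=cv2.cvtColor(im,cv2.COLOR_BGR2HSV); print(h[198:218,204:220,2])
s=cv2.imread("pics/side0.png"); m=mask(s,(100,100,70),(130,255,255),(212,160,240,174)); pts=cv2.findNonZero(m); 
r=cv2.minAreaRect(pts); print(r, [plane("side",q,.073)[:2] for q in cv2.boxPoints(r)])
E
```

```text
[ 0.5811 -0.1758  0.0818] 0.00044681298775446095 [ 0.5076 -0.17    0.0824] 0.0018684032786603062 [ 0.5477 -0.1364  0.0811] 0.0009065582857821829 [ 0.5418 -0.2085  0.0812] 0.0004939630210801638
side ctr [ 0.5457 -0.1716  0.08  ] [ 0.5454 -0.1717  0.08  ] yaw -4.796799663240813 -5.207139337384305 [np.float64(0.07246213637791635)]
top ctr [ 0.5443 -0.1731  0.08  ] [ 0.5448 -0.1726  0.08  ] yaw -4.747504898264519 -4.117710541084364 [np.float64(0.07487359592422602)]
lugs side [0.5767 0.1623 0.012 ] [0.526  0.1665 0.012 ] [0.5514 0.1644 0.012 ] -4.749560465827502 0.05093411970944514
lug top [0.5246 0.162  0.012 ]
bar side@73 [0.5485 0.1604 0.073 ]
blob top@73/50 [0.546  0.1583 0.06  ]
[[128 128 130 124 121 119 122 120 125 126 128 130 129 128 127 127]
 [129 127 126 117 111 113 112 109 102 112 121 127 129 126 127 124]
 [129 128 121 108 108 118 122 114 101  92 109 126 126 124 122 125]
 [127 129 123 111 118 123 126 122 108  90  94 117 123 124 125 124]
 [130 124 116 117 118 126 125 123 108  85  95 113 119 123 125 127]
 [126 118 122 120 123 127 126 126 100  82 100 116 118 120 127 128]
 [127 121 
[... 433 characters left out ...]
 108 103  77  64  98 119]
 [132 124 104  91  85  87  89  83  78  90  99  83  63  77 105 121]
 [132 129 117  93  72  58  55  50  53  68  69  64  71  99 123 126]
 [131 130 126 116  97  85  81  74  62  49  56  71  98 117 127 128]
 [132 130 126 126 122 123 127 123  97  75  83  98 118 126 130 128]
 [127 128 127 129 127 133 140 132 113 100 107 119 126 128 127 128]
 [131 129 130 130 129 128 122 119 106 109 123 127 129 128 129 129]
 [131 130 131 131 127 124 123 115 113 120 127 131 128 129 129 127]]
((223.95001220703125, 168.34999084472656), (3.7947328090667725, 12.332881927490234), 71.56504821777344) [array([0.5313, 0.1702]), array([0.5703, 0.1674]), array([0.5653, 0.1504]), array([0.5267, 0.1533])]
```

```bash
cat >> h.py <<'E'
from scipy.spatial.transform import Rotation as Ro
def go(x,y,z,yaw):
    s=arm.sense(); R=Ro.from_euler('xyz',s['tool_rot'],degrees=True)
    T=Ro.from_euler('xyz',[180,0,yaw],degrees=True)
    sh=R.inv().apply(np.array([x,y,z])-s['eef_pos'])/.4; tu=(R.inv()*T).as_rotvec(degrees=True)/360
    print("shift",sh.round(4),"turn",tu.round(4),"t",s['time'].round(2) if hasattr(s['time'],'round') else s['time'])
E
python3 -c "
from h import *
go(.5495,.1615,.2,-4.7)
print(tri((218.2,184.5),(211,214.7)), tri((224,168.3),(209.5,206)))"
```

```text
shift [-1.0635 -0.2897  0.1393] turn [-1.000e-04  4.000e-04  4.418e-01] t 0.1
(array([0.52389114, 0.16154912, 0.01693073]), np.float64(2.9204219874985112e-05)) (array([0.54725981, 0.16155365, 0.07223633]), np.float64(0.0033297738371389956))
```

```bash
python3 -m handwheel '[[-0.53,-0.145,0.05,0,0,0.22,1],[-0.53,-0.145,0.05,0,0,0.22,1],[-0.53,-0.145,0.05,0,0,0.22,1],[-0.53,-0.145,0.05,0,0,0.22,1],[-0.53,-0.145,0.05,0,0,0.22,1],[-0.53,-0.145,0.05,0,0,0.22,1],[-0.53,-0.145,0.05,0,0,0.22,1],[-0.53,-0.145,0.05,0,0,0.22,1],[-0.53,-0.145,0.05,0,0,0.22,1],[-0.53,-0.145,0.05,0,0,0.22,1],[-0.53,-0.145,0.05,0,0,0.22,1],[-0.53,-0.145,0.05,0,0,0.22,1]]'
python3 -c "
from h import *
go(.5495,.1615,.16,-4.7)"
```

```text
time: 1.1
eef_pos: [0.3823, 0.3063, 0.2358]
tool_rot: [-180.0, 0.1, 75.0]
contact_force: [-0.2, 0.0, -0.1]
gripper_width: 1.004
finger_force: 0.0
shift [-0.2414  0.4976  0.1894] turn [0.000e+00 2.000e-04 2.214e-01] t 1.1
```

```bash
python3 -m handwheel '[[-0.241,0.498,0.19,0,0,0.2214,1],[-0.241,0.498,0.19,0,0,0.2214,1],[-0.241,0.498,0.19,0,0,0.2214,1],[-0.241,0.498,0.19,0,0,0.2214,1],[-0.241,0.498,0.19,0,0,0.2214,1],[-0.241,0.498,0.19,0,0,0.2214,1],[-0.241,0.498,0.19,0,0,0.2214,1],[-0.241,0.498,0.19,0,0,0.2214,1],[-0.241,0.498,0.19,0,0,0.2214,1],[-0.241,0.498,0.19,0,0,0.2214,1],[-0.241,0.498,0.19,0,0,0.2214,1],[-0.241,0.498,0.19,0,0,0.2214,1]]'
python3 - <<'E'
from h import *
go(.5495,.1615,.07,-4.7)
s=arm.snapshot("side");t=arm.snapshot("top")
cv2.imwrite("pics/c1.png",np.hstack([cv2.resize(s[120:220,180:260],(400,500),interpolation=2),cv2.resize(t[160:260,170:250],(400,500),interpolation=2)]))
E
```

```text
time: 2.1
eef_pos: [0.5597, 0.0848, 0.1597]
tool_rot: [-175.5, 0.4, 6.6]
contact_force: [0.4, 0.2, 0.3]
gripper_width: 1.001
finger_force: 0.0
shift [-0.0017 -0.1752  0.2389] turn [-0.0124  0.0023  0.0314] t 2.1
```

View pics/c1.png

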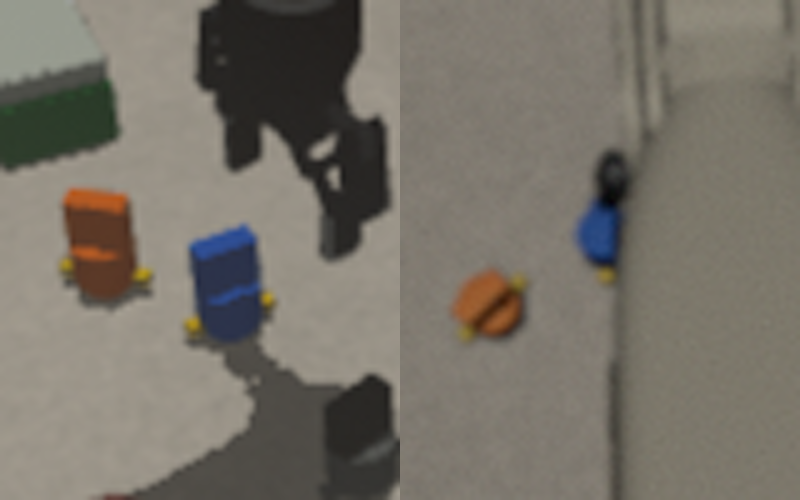

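The blue cartridge is untouched at crop (225,290). The gripper sits beside it at about y=0.085 with a slight roll, so I'll check whether that is transient.

```bash
python3 -m handwheel '[[0,0,0,0,0,0,1],[0,0,0,0,0,0,1],[0,0,0,0,0,0,1]]'
python3 -c "
from h import *
go(.5495,.1615,.16,-4.7);print(arm.sense()['qpos'])"
```

```text
time: 2.45
eef_pos: [0.5596, 0.087, 0.1602]
tool_rot: [-175.5, 0.4, 6.7]
contact_force: [-0.6, -0.3, 0.4]
gripper_width: 1.0
finger_force: 0.0
shift [-0.0033 -0.1874  0.0152] turn [-0.0123  0.0022  0.0317] t 2.45
[  6.62708919  24.75427275   1.13855794  66.75572218   4.48809866
 179.89402492]
```

Joint 6 is at its limit, so its sign is opposite to what I assumed (yaw = J1 − J6 + 180). I'll use the half-turn equivalent, yaw 175.3.

```bash
python3 -m handwheel '[[0,-0.09,0,-0.012,0.002,-0.22,1],[0,-0.09,0,-0.012,0.002,-0.22,1],[0,-0.09,0,-0.012,0.002,-0.22,1],[0,-0.09,0,-0.012,0.002,-0.22,1],[0,-0.09,0,-0.012,0.002,-0.22,1],[0,-0.09,0,-0.012,0.002,-0.22,1],[0,-0.09,0,-0.012,0.002,-0.22,1],[0,-0.09,0,-0.012,0.002,-0.22,1],[0,-0.09,0,-0.012,0.002,-0.22,1],[0,-0.09,0,-0.012,0.002,-0.22,1],[0,-0.09,0,-0.012,0.002,-0.22,1],[0,-0.09,0,-0.012,0.002,-0.22,1]]'
python3 -c "
from h import *
go(.5495,.1615,.16,175.3);print(arm.sense()['qpos'])"
```

```text
time: 3.45
eef_pos: [0.5553, 0.1228, 0.1631]
tool_rot: [177.7, -2.3, 86.0]
contact_force: [0.0, -0.4, -0.6]
gripper_width: 0.996
finger_force: 0.0
shift [ 0.0951 -0.0215  0.0108] turn [ 0.0101 -0.     -0.248 ] t 3.45
[ 11.69317832  22.60871533  -1.67054829  62.86833045   1.58930421
 105.7466512 ]
```

```bash
python3 -m handwheel '[[0.095,-0.0215,0.011,0.01,0,-0.235,1],[0.095,-0.0215,0.011,0.01,0,-0.235,1],[0.095,-0.0215,0.011,0.01,0,-0.235,1],[0.095,-0.0215,0.011,0.01,0,-0.235,1],[0.095,-0.0215,0.011,0.01,0,-0.235,1],[0.095,-0.0215,0.011,0.01,0,-0.235,1],[0.095,-0.0215,0.011,0.01,0,-0.235,1],[0.095,-0.0215,0.011,0.01,0,-0.235,1],[0.095,-0.0215,0.011,0.01,0,-0.235,1],[0.095,-0.0215,0.011,0.01,0,-0.235,1],[0.095,-0.0215,0.011,0.01,0,-0.235,1],[0.095,-0.0215,0.011,0.01,0,-0.235,1]]'
python3 -c "
from h import *
go(.5495,.1615,.07,175.3);print(arm.sense()['qpos'],arm.sense()['tool_rot'])"
```

```text
time: 4.45
eef_pos: [0.55, 0.1612, 0.1598]
tool_rot: [179.9, -0.1, 170.6]
contact_force: [0.3, -0.4, -0.2]
gripper_width: 1.003
finger_force: 0.0
shift [0.0007 0.0004 0.2246] turn [ 0.0002 -0.0004 -0.0131] t 4.45
[16.27031628 25.31068122  2.10011076 66.89197057  0.127055   25.68023598] [ 1.79929931e+02 -1.47471745e-01  1.70590057e+02]
```

```bash
python3 -m handwheel '[[0,0,0,0,0,-0.013,0],[0,0,0.02,0,0,-0.013,0],[0,0,0.05,0,0,-0.013,0],[0,0,0.09,0,0,-0.013,0],[0,0,0.14,0,0,-0.013,0],[0,0,0.18,0,0,-0.013,0],[0,0,0.205,0,0,-0.013,0],[0,0,0.218,0,0,-0.013,0],[0,0,0.2235,0,0,-0.013,0],[0,0,0.2235,0,0,-0.013,0]]' 40
python3 -c "
from h import *
go(.5495,.1615,.07,175.3)"
```

```text
time: 5.28
eef_pos: [0.5499, 0.1607, 0.0703]
tool_rot: [179.9, -0.1, 175.0]
contact_force: [0.4, -0.7, -0.7]
gripper_width: 0.5
finger_force: 0.0
shift [0.0013 0.0019 0.0008] turn [ 0.0003 -0.0004 -0.0009] t 5.2833
```

```bash
python3 -m handwheel '[[0,0,0,0,0,0,-0.3],[0,0,0,0,0,0,-0.6],[0,0,0,0,0,0,-1],[0,0,0,0,0,0,-1],[0,0,0,0,0,0,-1],[0,0,0,0,0,0,-1],[0,0,0,0,0,0,-1],[0,0,0,0,0,0,-1]]' 40
python3 -c "
from h import *
go(.5495,.1615,.18,175.3)"
```

```text
time: 5.95
eef_pos: [0.5507, 0.1608, 0.0716]
tool_rot: [179.9, -0.0, 175.0]
contact_force: [-0.1, 0.2, 5.2]
gripper_width: 0.201
finger_force: 43.9
shift [ 0.0033  0.0021 -0.2711] turn [ 0.0004 -0.     -0.0008] t 5.95
```

```bash
python3 -m handwheel '[[0,0,-0.02,0,0,0,-1],[0,0,-0.06,0,0,0,-1],[0,0,-0.12,0,0,0,-1],[0,0,-0.18,0,0,0,-1],[0,0,-0.24,0,0,0,-1],[0,0,-0.27,0,0,0,-1],[0,0,-0.27,0,0,0,-1]]' 60
python3 - <<'E'
from h import *
S=arm.sense();print(S['eef_pos'],S['tool_rot'],S['contact_force'],S['gripper_width'])
go(.545,-.172,.18,175.3)
s=arm.snapshot("side");t=arm.snapshot("top");cv2.imwrite("pics/s2.png",s);cv2.imwrite("pics/t2.png",t)
c=proj("side",[[.55,.161,.12]])[0].astype(int);d=proj("top",[[.55,.161,.12]])[0].astype(int);print(c,d)
for n,im,q in(("side",s,c),("top",t,d)):
  for lo,hi in (((100,100,40),(130,255,255)),((15,100,80),(35,255,255))):
    m=mask(im,lo,hi,(q[0]-25,q[1]-30,q[0]+25,q[1]+30));k,l,st,cc=cv2.connectedComponentsWithStats(m);print(n,[(st[i].tolist(),cc[i].round(1).tolist()) for i in range(1,k)])
cv2.imwrite("pics/c2.png",np.hstack([cv2.resize(s[c[1]-50:c[1]+50,c[0]-40:c[0]+40],(400,500),interpolation=2),cv2.resize(t[d[1]-50:d[1]+50,d[0]-40:d[0]+40],(400,500),interpolation=2)]))
E
```

```text
time: 6.53
eef_pos: [0.5516, 0.1606, 0.1818]
tool_rot: [179.8, 0.2, 175.0]
contact_force: [0.2, 0.0, -1.8]
gripper_width: 0.196
finger_force: 59.3
[0.55158175 0.16064697 0.18178113] [1.79804126e+02 1.54246888e-01 1.75004443e+02] [ 0.15377158  0.03879812 -1.77818088] 0.19640114465754877
shift [-0.056  -0.8299  0.0018] turn [ 0.0005  0.0004 -0.0008] t 6.5333
[223 155] [208 202]
side [([216, 139, 13, 21, 130], [221.7, 151.7])]
side [([231, 152, 2, 3, 4], [231.5, 152.8]), ([214, 156, 4, 4, 10], [215.5, 157.5]), ([206, 173, 4, 4, 14], [207.5, 174.7])]
top []
top []
```

View pics/c2.png

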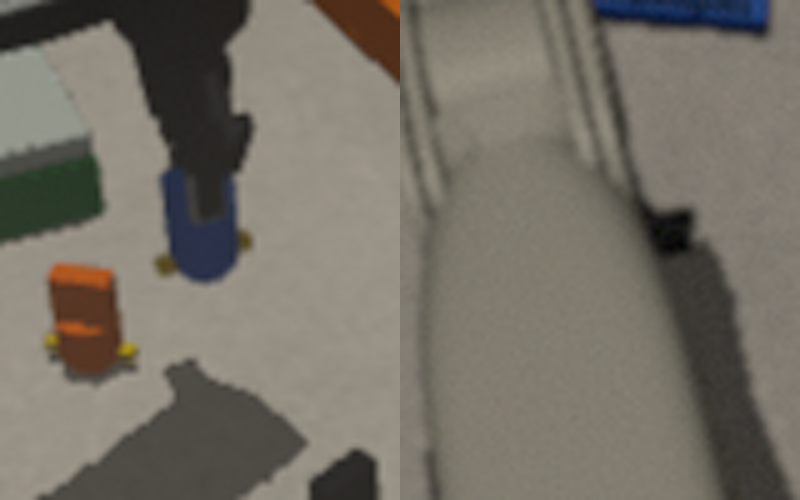

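The cartridge is held upright, with its lugs at side pixels (231.5,152.8) and (215.5,157.5). The top view is blocked by the arm.

```bash
python3 - <<'E'
from h import *
a,b=plane("side",(231.5,152.8),.122),plane("side",(215.5,157.5),.122); print(a,b,(a+b)/2,ang(a,b))
# body silhouette low part center: blue mask rows near lug height
s=cv2.imread("pics/s2.png");m=mask(s,(95,80,30),(135,255,255),(200,130,245,170))
for r in range(148,163,2):
    x=np.flatnonzero(m[r]); print(r,x.min() if len(x) else 0,x.max() if len(x) else 0, end='; ')
for dx in (0,-.002,-.004):
  print(dx,proj("side",[[.5516+dx,.1607,.115],[.5516+dx,.1607,.15]]).round(1).tolist())
E
```

```text
[0.57720802 0.15873159 0.122     ] [0.52648012 0.16446969 0.122     ] [0.55184407 0.16160064 0.122     ] -6.453594766264449
148 217 229; 150 217 229; 152 217 229; 154 217 229; 156 218 229; 158 219 227; 160 222 224; 162 0 0; 0 [[223.8, 157.2], [222.9, 147.8]]
-0.002 [[223.2, 157.4], [222.3, 148.0]]
-0.004 [[222.6, 157.6], [221.7, 148.3]]
```

```bash
python3 -m handwheel '[[-0.004,-0.06,0,0,0,0,-1],[-0.01,-0.14,0,0,0,0,-1],[-0.016,-0.23,0,0,0,0,-1],[-0.023,-0.33,0,0,0,0,-1],[-0.03,-0.43,0,0,0,0,-1],[-0.037,-0.53,0,0,0,0,-1],[-0.044,-0.63,0,0,0,0,-1],[-0.05,-0.72,0,0,0,0,-1],[-0.054,-0.79,0,0,0,0,-1],[-0.056,-0.83,0,0,0,-0.001,-1],[-0.056,-0.83,0,0,0,-0.001,-1],[-0.056,-0.83,0,0,0,-0.001,-1]]' 60
python3 - <<'E'
from h import *
go(.545,-.172,.16,175.3)
s=arm.snapshot("side");t=arm.snapshot("top");cv2.imwrite("pics/s3.png",s)
c=proj("side",[[.545,-.172,.11]])[0].astype(int);d=proj("top",[[.545,-.172,.12]])[0].astype(int);print(c,d)
for lo,hi in (((95,80,30),(135,255,255)),((15,100,60),(35,255,255))):
    m=mask(s,lo,hi,(c[0]-30,c[1]-35,c[0]+35,c[1]+40));k,l,st,cc=cv2.connectedComponentsWithStats(m);print([(st[i].tolist(),cc[i].round(1).tolist()) for i in range(1,k)])
cv2.imwrite("pics/c3.png",np.hstack([cv2.resize(s[c[1]-50:c[1]+50,c[0]-40:c[0]+40],(400,500),interpolation=2),cv2.resize(t[d[1]-50:d[1]+50,d[0]-40:d[0]+40],(400,500),interpolation=2)]))
E
```

```text
time: 7.63
eef_pos: [0.5421, -0.1728, 0.1757]
tool_rot: [179.8, -0.4, 175.2]
contact_force: [-0.4, 1.2, -0.1]
gripper_width: 0.197
finger_force: 59.4
shift [-0.0073  0.0025  0.0392] turn [ 0.0005 -0.001  -0.0002] t 7.6333
[283 230] [311 206]
[([275, 212, 16, 25, 252], [281.3, 226.1])]
[([292, 225, 2, 4, 6], [292.3, 226.5]), ([272, 231, 5, 5, 18], [273.7, 233.2]), ([294, 231, 5, 5, 13], [295.9, 233.3]), ([270, 242, 3, 4, 10], [271.0, 243.5]), ([313, 247, 5, 5, 17], [315.2, 248.8])]
```

View pics/c3.png

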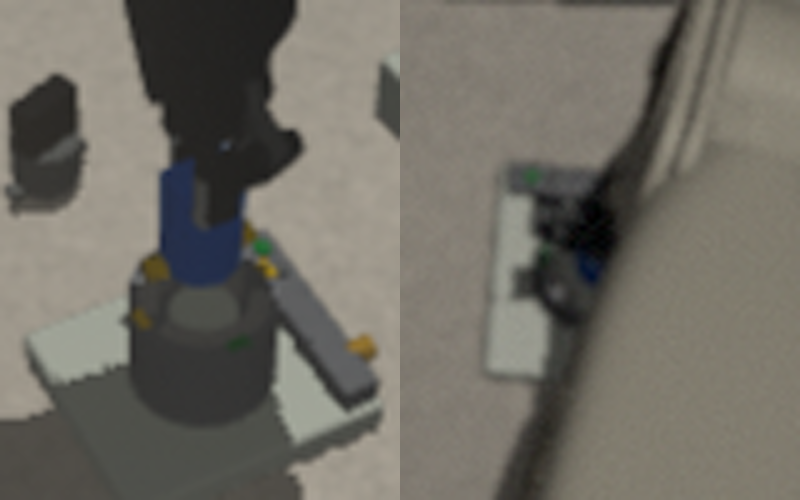

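The cartridge hangs just above and behind the mouth, with its lugs at side (292,226) and (274,233) and the slot marks at (296,233) and (271,243).

```bash
python3 - <<'E'
from h import *
a,b=plane("side",(292.5,226.5),.116),plane("side",(273.7,233.2),.116);print(a,b,(a+b)/2,ang(a,b),np.linalg.norm(a-b))
a,b=plane("side",(295.9,233.3),.08),plane("side",(271,243.4),.08);print((a+b)/2,ang(a,b))
s=cv2.imread("pics/s3.png");m=mask(s,(95,80,30),(135,255,255),(265,205,300,240))
for r in range(220,238,2):
    x=np.flatnonzero(m[r]); print(r,x.min() if len(x) else 0,x.max() if len(x) else 0, end='; ')
e=arm.sense()['eef_pos']
print(proj("side",[[e[0],e[1],.105],[e[0],e[1],.14]]))
go(.545,-.172,.15,175.3)
E
```

```text
[ 0.56837013 -0.17661686  0.116     ] [ 0.51657931 -0.17020123  0.116     ] [ 0.54247472 -0.17340904  0.116     ] -7.061582699527803 0.05218668136901198
[ 0.54565795 -0.17212271  0.08      ] -4.57686339242202
220 275 281; 222 275 280; 224 275 290; 226 275 290; 228 275 290; 230 275 290; 232 277 290; 234 277 289; 236 280 286; [[282.70085716 232.13915282]
 [283.03999409 222.78164202]]
shift [-0.006  -0.0014  0.0661] turn [ 0.0005 -0.0008  0.0003] t 7.7333
```

```bash
python3 -m handwheel '[[-0.006,0,0.01,0,-0.0008,0,-1],[-0.007,0,0.02,0,-0.0008,0,-1],[-0.007,0,0.035,0,-0.0008,0,-1],[-0.007,0,0.05,0,-0.0008,0,-1],[-0.007,0,0.06,0,-0.0008,0,-1],[-0.007,0,0.066,0,-0.0008,0,-1],[-0.007,0,0.066,0,-0.0008,0,-1]]'
python3 -c "
from h import *
go(.545,-.172,.14,175.3)"
```

```text
time: 8.32
eef_pos: [0.5458, -0.1722, 0.1505]
tool_rot: [179.9, 0.1, 175.4]
contact_force: [0.4, 0.6, -2.0]
gripper_width: 0.2
finger_force: 59.4
shift [0.0021 0.0003 0.0263] turn [0.0003 0.0002 0.0002] t 8.3167
```

```bash
python3 -m handwheel '[[0.001,0,0.007,0,0,0,-1],[0.001,0,0.014,0,0,0,-1],[0.001,0,0.02,0,0,0,-1],[0.001,0,0.026,0,0,0,-1],[0.001,0,0.026,0,0,0,-1]]' 80
python3 -c "
from h import *
go(.5453,-.172,.13,175.3)"
```

```text
time: 8.73
eef_pos: [0.5456, -0.1725, 0.1405]
tool_rot: [179.9, 0.1, 175.4]
contact_force: [0.2, -0.6, -1.3]
gripper_width: 0.195
finger_force: 82.6
shift [0.001  0.001  0.0263] turn [0.0003 0.0003 0.0002] t 8.7333
```

```bash
python3 -m handwheel '[[0,0,0.007,0,0,0,-1],[0,0,0.014,0,0,0,-1],[0,0,0.02,0,0,0,-1],[0,0,0.026,0,0,0,-1],[0,0,0.026,0,0,0,-1]]' 80
python3 -c "
from h import *
go(.5453,-.172,.1206,175.3)"
```

```text
time: 9.15
eef_pos: [0.5462, -0.1725, 0.1309]
tool_rot: [179.9, 0.2, 175.4]
contact_force: [-1.7, -0.1, 5.7]
gripper_width: 0.197
finger_force: 83.8
shift [0.0024 0.0011 0.0258] turn [0.0002 0.0006 0.0002] t 9.15
```

```bash
python3 -m handwheel '[[0.001,0,0.007,0,0,0,-1],[0.0015,0,0.014,0,0,0,-1],[0.0015,0,0.02,0,0,0,-1],[0.0015,0,0.026,0,0,0,-1],[0.0015,0,0.028,0,0,0,-1],[0.0015,0,0.028,0,0,0,-1]]' 80
python3 -c "
from h import *
go(.5453,-.172,.1206,175.3)"
```

```text
time: 9.65
eef_pos: [0.5461, -0.1726, 0.121]
tool_rot: [179.9, 0.3, 175.4]
contact_force: [-2.0, 0.6, 9.7]
gripper_width: 0.195
finger_force: 84.5
shift [0.0022 0.0012 0.0009] turn [0.0002 0.0008 0.0002] t 9.65
```

```bash
python3 -m handwheel '[[0.001,0,0.002,0,0,0.015,-1],[0.001,0,0.002,0,0,0.03,-1],[0.001,0,0.002,0,0,0.045,-1],[0.001,0,0.002,0,0,0.06,-1],[0.001,0,0.002,0,0,0.075,-1],[0.001,0,0.002,0,0,0.085,-1],[0.001,0,0.002,0,0,0.085,-1]]' 80
python3 -c "
from h import *
go(.5458,-.1724,.1206,85.3);print(arm.sense()['moment'],arm.sense()['qpos'])"
```

```text
time: 10.23
eef_pos: [0.5472, -0.1734, 0.1212]
tool_rot: [179.8, 0.4, 144.6]
contact_force: [-0.6, -1.6, 9.2]
gripper_width: 0.191
finger_force: 84.5
shift [ 0.0042 -0.      0.0014] turn [0.0012 0.0008 0.1648] t 10.2333
[-0.1668938   0.19849184 -0.0566544 ] [-17.62303713  26.86418299  -1.63157291  61.00908499   0.08738875
  17.73473016]
```

```bash
python3 -m handwheel '[[0.002,0,0.001,0,0,0.018,-1],[0.003,0,0.001,0,0,0.036,-1],[0.003,0,0.001,0,0,0.054,-1],[0.003,0,0.001,0,0,0.072,-1],[0.003,0,0.001,0,0,0.09,-1],[0.003,0,0.001,0,0,0.108,-1],[0.003,0,0.001,0,0,0.126,-1],[0.003,0,0.001,0,0,0.144,-1],[0.003,0,0.001,0,0,0.16,-1],[0.003,0,0.001,0,0,0.165,-1],[0.003,0,0.001,0,0,0.165,-1]]' 80
python3 -c "
from h import *
go(.5458,-.1724,.1206,85.3);print(arm.sense()['moment'])"
```

```text
time: 11.15
eef_pos: [0.5463, -0.1731, 0.1209]
tool_rot: [179.5, 0.1, 85.3]
contact_force: [0.1, -0.8, 10.5]
gripper_width: 0.195
finger_force: 84.5
shift [ 0.0016 -0.0014  0.0007] turn [ 0.0014  0.0002 -0.    ] t 11.15
[-0.36631597  0.20703067  0.02657906]
```

```bash
python3 -m handwheel '[[0,0,-0.006,0,0,0,-1],[0,0,-0.011,0,0,0,-1],[0,0,-0.016,0,0,0,-1],[0,0,-0.019,0,0,0,-1],[0,0,-0.019,0,0,0,-1]]' 60
python3 -m handwheel '[[0,0,0,0,0,0,-0.6],[0,0,0,0,0,0,-0.4],[0,0,0,0,0,0,-0.2],[0,0,0,0,0,0,0],[0,0,0,0,0,0,0],[0,0,0,0,0,0,0]]'
```

```text
time: 11.57
eef_pos: [0.5462, -0.173, 0.1281]
tool_rot: [179.5, 0.1, 85.4]
contact_force: [1.6, -1.9, 7.0]
gripper_width: 0.192
finger_force: 84.1
time: 12.07
eef_pos: [0.5437, -0.1715, 0.1253]
tool_rot: [179.9, -0.1, 85.4]
contact_force: [-0.2, 0.3, 0.0]
gripper_width: 0.5
finger_force: 0.0
```

Released. I'll retreat straight up, move clear and look.

```bash
python3 -m handwheel '[[0,0,-0.03,0,0,0,0],[0,0,-0.08,0,0,0,0],[0,0,-0.15,0,0,0,0],[0,0,-0.23,0,0,0,0],[0,0,-0.3,0,0,0,0],[-0.1,0,-0.35,0,0,0,0],[-0.2,0,-0.35,0,0,0,0],[-0.3,0,-0.35,0,0,0,0],[-0.4,0,-0.35,0,0,0,0],[-0.5,0,-0.35,0,0,0,0],[-0.5,0,-0.35,0,0,0,0]]'
python3 - <<'E'
from h import *
s=arm.snapshot("side");t=arm.snapshot("top");cv2.imwrite("pics/s4.png",s);cv2.imwrite("pics/t4.png",t)
cv2.imwrite("pics/c4.png",np.hstack([cv2.resize(s[195:275,250:314],(400,500),interpolation=2),cv2.resize(t[170:250,279:343],(400,500),interpolation=2)]))
for n,im,b in(("side",s,(262,205,310,260)),("top",t,(290,185,335,230))):
    m=mask(im,(95,80,30),(135,255,255),b);k,l,st,cc=cv2.connectedComponentsWithStats(m);print(n,[(st[i].tolist(),cc[i].round(1).tolist()) for i in range(1,k)])
print(proj("side",[[.5453,-.172,.08],[.5453,-.172,.13]]),proj("top",[[.5453,-.172,.13]]))
E
```

```text
time: 12.98
eef_pos: [0.5255, -0.3782, 0.2637]
tool_rot: [179.9, 0.1, 84.9]
contact_force: [-0.4, 0.4, 0.2]
gripper_width: 0.5
finger_force: 0.0
side [([276, 220, 18, 26, 314], [284.0, 233.7])]
top [([305, 200, 15, 15, 146], [311.6, 207.1])]
[[283.43922462 238.3215094 ]
 [283.94526147 225.263052  ]] [[312.25643514 205.48047974]]
```

View pics/c4.png

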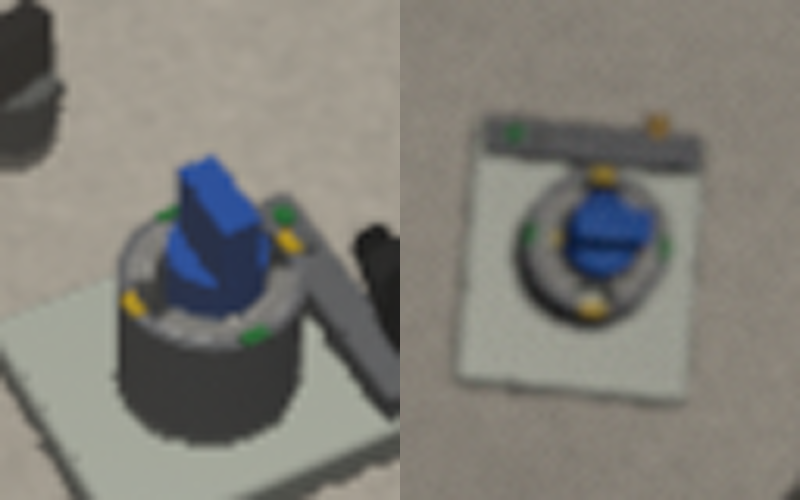

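The cartridge sits in the mouth with its bar in line with the green marks, its top centre near side (285.5,225.7). It may lean slightly toward −y, so I'll measure that before handing in.

```bash
python3 - <<'E'
from h import *
np.set_printoptions(precision=4,suppress=True)
s=cv2.imread("pics/s4.png");t=cv2.imread("pics/t4.png")
hv=cv2.cvtColor(s,cv2.COLOR_BGR2HSV);print(hv[218:236,276:296,2]);
hv=cv2.cvtColor(t,cv2.COLOR_BGR2HSV);print(hv[197:218,302:324,2])
sc=lambda x,y:(250+x/6.25-.4,195+y/6.25-.4); tc=lambda x,y:(279+(x-400)/6.25-.4,170+y/6.25-.4)
L=[sc(*p) for p in((180,167),(210,155),(262,213),(233,233))]
P=[plane("side",q,.130) for q in L];print(np.array(P)); print(np.mean(P,0))
E
python3 - <<'E'
import cv2,numpy as np
s=cv2.imread("pics/s4.png");t=cv2.imread("pics/t4.png")
f=lambda i,x,y:cv2.resize(i[y:y+40,x:x+27],(399,592),interpolation=cv2.INTER_LANCZOS4)
cv2.imwrite("pics/c5.png",np.hstack([f(s,270,215),f(t,298,188)]))
E
```

```text
[[163 164 166 168 168 165 166 166 164 165 166 165 163 161 161 162 164 165
  167 167]
 [162 165 167 168 167 164 157 147 148 164 166 165 164 161 161 164 165 166
  167 165]
 [164 164 166 159 144 149 150 151 151 150 165 166 164 162 162 165 167 168
  168 166]
 [167 160 145 145 144 155 157 154 152 148 152 164 165 164 163 164 166 166
  166 164]
 [168 153 132 148 154 154 154 154 155 152 145 150 163 163 161 161 162 163
  164 165]
 [167 152 118 124 152 155 154 155 155 157 152 142 164 165 164 162 161 162
  165 167]
 [165 151 108  94 127 145 155 155 155 155 155 151 155 169 168 163 161 163
  165 166]
 [164 150 108  72  82 122 154 155 155 155 154 153 149 158 169 165 162 157
  150 150]
 [166 152 109  72  77 112 149 155 155 155 155 154 152 145 155 160 146 130
  113 112]
 [158 137  96  72  72  89 129 154 154 155 155 154 156 150 135 133 106  97
   99 100]
 [136 113  79  72  72  72  97 137 154 154 154 155 155 154 139 106  98 100
  105 105]
 [106  94  72  72  72  72  73 104 143 155 155 155 155 154 146 121  98  98
  103 108]
 [111  96  96  72  72  71  72  81 118 151 156 155 152 143 131 113  97  95
   91 
[... 1819 characters left out ...]
3 150]
 [113 114 104  74  59  75  98 113 122 127 124 121 113 102  95 109 118 114
  102 116 136 151]
 [108 113 108  93  69  59  68  81  92 100 100  99  87  86 100 112 112 106
  107 120 143 153]
 [101 113 115 110 101  78  59  58  61  68  68  81  85  98 108 112 105 103
  115 135 150 153]
 [ 90 105 117 119 107  87  66  61  62  57  68  91 106 112 115 104  98 106
  126 145 151 154]
 [ 70  93 106 112 106  97  92  94  90  70  68  92 108 113 109 100 104 122
  141 148 154 152]
 [ 48  68  88 101 103 113 127 134 126  96  71  84  99 102  94  98 115 138
  149 153 154 151]]
[[ 0.5409 -0.1537  0.13  ]
 [ 0.5546 -0.1547  0.13  ]
 [ 0.5548 -0.1911  0.13  ]
 [ 0.5394 -0.1937  0.13  ]]
[ 0.5474 -0.1733  0.13  ]
```

View pics/c5.png

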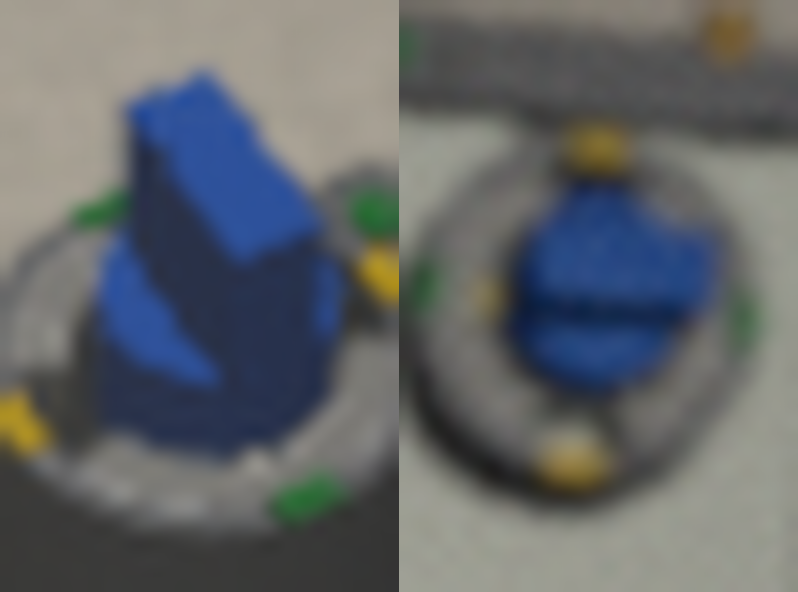

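```bash
python3 - <<'E'
from h import *
np.set_printoptions(precision=4,suppress=True)
print("camtop",ray("top",(311,207))[0])
im=cv2.imread("pics/t4.png");t0=cv2.imread("pics/top0.png")
m=mask(im,(12,70,60),(38,255,255),(298,198,310,216));k,l,st,c=cv2.connectedComponentsWithStats(m);print([(st[i].tolist(),c[i]) for i in range(1,k)])
for z in(.07,.08,.09): print(z,plane("top",(303.6,207.7),z)-[.545,-.1725,0])
print("R end",tri((289.2,230.3),(319.3,205.5)))
print("L end",tri((280.8,220.4),(306,204.5)))
Rt=np.array([[np.cos(a:=np.radians(-4.7)),-np.sin(a)],[np.sin(a),np.cos(a)]])
def bar(c,tilt,yaw=85.3):
    # bar-top end midpoints for underside centre c, lean about station x
    R=Ro.from_euler('xyz',[tilt,0,-4.7],degrees=True); return [c+R.apply([0,sy*.02,.073]) for sy in(1,-1)]
for tl in(0,4,8,12):
    e=bar(np.array([.545,-.172,.057]),tl); print(tl,proj("side",e).round(1).tolist(),proj("top",e).round(1).tolist())
E
```

```text
camtop [0.3434 0.0229 1.3735]
[([309, 198, 1, 1, 1], array([309., 198.])), ([304, 207, 1, 2, 2], array([304. , 207.5]))]
0.07 [0.0019 0.0202 0.07  ]
0.08 [0.0004 0.0215 0.08  ]
0.09 [-0.0012  0.0229  0.09  ]
R end (array([ 0.5455, -0.1942,  0.1326]), np.float64(0.0004461540331741301))
L end (array([ 0.5487, -0.1524,  0.1275]), np.float64(0.00047470322935675184))
0 [[280.0, 220.0], [287.8, 230.8]] [[306.0, 204.9], [318.5, 206.2]]
4 [[281.0, 221.0], [288.8, 232.6]] [[307.7, 205.0], [320.0, 206.4]]
8 [[282.0, 222.2], [289.8, 234.5]] [[309.4, 205.2], [321.4, 206.7]]
12 [[283.0, 223.4], [290.7, 236.4]] [[311.0, 205.3], [322.7, 207.0]]
```

The measurements agree with the locked height (bar top at 0.130 m, measured 0.130). The axis offset is about 2 mm, the lean is small and the bar is in line with the green marks, so I'm handing in.

```bash
python3 -c "
from station import arm
print(arm.hand_in())"
```

```text
the job is handed in; nothing more can be done
None
```

The blue cartridge is in the socket, pushed in, turned a quarter turn clockwise and released, and the job is handed in. The pictures show it at the locked height and in line with the green marks, about 2 mm off the axis (limit 4 mm); the hand-in gave no verdict.

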